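# Bed the blue mosaic tile flush

## Task

Five coloured tiles stand proud in the mosaic slab on the table. With a fingertip, gently press the blue tile straight down until it is flush with the slab, keep light pressure on it there for about three seconds so that it takes, then withdraw. Only press it, never pull it up; leave the other coloured tiles as proud as they stand, and leave everything else on the slab and the table where it is.

Things in the scene. Friction and masses are not known exactly. Their poses are not given: they have to be found in the camera images.
- slab: Mosaic slab, fixed to the table while it is worked on: 252 x 324 mm (its x, y, with a 12 mm wooden edging), 34 mm thick, flat on the table. Origin: centre of its underside; z up. Five coloured square tiles sit in it in a quincunx, at slab x, y (mm) = (-60,-90), (-60,90), (60,-90), (60,90), (0,0); which colour is where varies. The rest of the upper face, 34 mm above the table, is a flat field of small white, grey and dark tesserae (under 1 mm relief).
- blue_top (a point): Centre of the upper face of the blue square tile (48 x 48 mm, 28 mm thick, edges parallel to the slab's), z up. It stands 6 to 14 mm proud of the slab at the start; its face is flush with the slab when this point is 34 mm above the table. This is the tile to press.
- red_top (a point): Centre of the upper face of the red square tile (48 x 48 mm, 28 mm thick, edges parallel to the slab's), z up. It stands 6 to 14 mm proud of the slab at the start; its face is flush with the slab when this point is 34 mm above the table. To be left as it stands.
- yellow_top (a point): Centre of the upper face of the yellow square tile (48 x 48 mm, 28 mm thick, edges parallel to the slab's), z up. It stands 6 to 14 mm proud of the slab at the start; its face is flush with the slab when this point is 34 mm above the table. To be left as it stands.
- green_top (a point): Centre of the upper face of the green square tile (48 x 48 mm, 28 mm thick, edges parallel to the slab's), z up. It stands 6 to 14 mm proud of the slab at the start; its face is flush with the slab when this point is 34 mm above the table. To be left as it stands.
- black_top (a point): Centre of the upper face of the black square tile (48 x 48 mm, 28 mm thick, edges parallel to the slab's), z up. It stands 6 to 14 mm proud of the slab at the start; its face is flush with the slab when this point is 34 mm above the table. To be left as it stands.
- tile_blue (a joint): How far the blue tile is pressed in, m: 0 = 14 mm proud, 0.014 = flush (a firm stop: it goes no deeper). Starts between 0 and 0.008. It slides straight down in its stiff bed with about 3 N of drag, slightly more when moved fast, and stays where it is left; negative values mean that it has been drawn up out of its bed. The other four tiles move just as easily.
- chip: Loose white spare tessera, 30 x 30 x 8 mm, lying on the slab between the coloured tiles; origin at the centre of its underside.
- mallet: Loose wooden mallet lying on the table: head 68 mm in diameter, 110 mm long along its y; handle 22 mm thick reaching to 230 mm along its -x. Origin under the middle of the head.
- chisel: Loose carving tool with a round wooden handle, lying along its x, handle to -x, about 200 mm long and under 40 mm high; origin at the underside, near mid-length.
- offcut: Loose block of white carving stone, 110 x 70 x 60 mm; origin at the centre of its underside.
- jar: Loose closed glass jar with a black cap, 66 mm in diameter, 90 mm tall; origin at the centre of its underside.
- bowl: Loose white plastic bowl, 120 mm across, 50 mm high; origin at the centre of its underside.

How it is judged:
By the outcome, as a careful person would: the job done as asked, in the order asked, and still so for the second after the job is handed in, with the robot touching nothing.
It also fails if it takes over 38 s, if anything falls off the work surface, if the arm or the gripper's body presses on something with over 40 N, if the wrist force passes 120 N, or if a joint passes its speed limit or range.

## Robot

A 7-joint arm with a two-finger parallel gripper is mounted at the origin on the work surface. World frame = base frame: x ahead of the robot, y to its left, z up, the work surface at z = 0. Lengths are in mm, angles in degrees, forces in N, time in s.
With the tool pointing down it reaches from about 400 to 850 mm from the base axis. Payload 10.4 kg.
Tool frame: the origin (TCP) lies on the centre line of the jaws, within the pads' length; the fingertips stand 22 mm ahead of it and the grasp point (between the pads) lies 3 mm ahead of it (tcp_to_tips is the distance from the TCP to the fingertips, in mm); z points along the fingers, y is the line along which they close (so a half turn about z gives the same grasp; the last joint's range is limited). The gripper opens to 87 mm and grips with 3 to 60 N. Pads are 19 mm wide; open, the fingers measure 117 mm over their backs; the gripper's body (75 mm by 190 mm) begins 51 mm behind the grasp point.
Start: joints at [70.325, 19.034, -3.707, 83.658, 1.238, 77.344, -5.071], TCP at [197.1, -593.128, 244.576] pointing down, gripper open.
Joint ranges: [-148.97, 148.97], [-28.65, 121.19], [-84.17, 76.75], [9.2, 138.47], [-72.65, 252.65], [3.7, 117.97], [-149.18, 149.18]. Speed limits (degrees/s): [127.2, 127.2, 159.86, 159.86, 180, 180, 180].

## Interface

Orientations are given as [roll, pitch, yaw] about the fixed x, y, z axes, in that order (R = Rz(yaw) Ry(pitch) Rx(roll)).
In Python, from rig import * gives the robot as it stands.
- The arm moves only by the tool servo_tool, never from a script. Its argument "increments" is a list of rows, each a list of 3 entries, a list of its own where there are three numbers: the closure, from 0 (fully open) to 1 (shut), then the shift along the tool's x, y, z in mm, then the turn, a rotation vector about the tool's x, y, z in degrees. In form: [[jaw, [x, y, z], [wx, wy, wz]], ...]. A call has 1 to 20 rows; each row is the pose to reach, as a shift and turn from the pose commanded when the call began, along the tool's axes at that moment; what a row does not reach only later rows make up. A row lasts 1/8 s, in which the tool goes at most 62.5 mm and 10.7 degrees, less where a joint would pass 70% of its speed; a pose out of reach is approached as far as the arm can. A call with a gripper value outside its range is refused whole. The fingers move at their own pace and stop on an object; "force" is the grip in N (left out, the last holds). Time passes only in rows, so rows that repeat a pose let the fingers close. It gives the time, the measured TCP pose, the force, the opening and the grip force at its end, in the units of the state.
- get_obs(): the state, without advancing time (a new reading comes with each control period).
- get_image(name): name is "side" or "top"; returns a dict with "pixels" (420x560x3 uint8, red, green, blue), "z_map" (420x560 float32, mm along the optical axis (not along the pixel's ray), 0 where there is no reading), "K" (3x3 intrinsics, pixels), "T" (4x4, takes a point from camera to world coordinates). Camera axes: x right, y down, z forward; pixel columns grow to the right and rows downward; lengths in mm; the calibration is good to about 2 mm. A picture is of the moment at which its call begins.
- job_done(): hands the job in; it is judged then, once.
The state is a dict: "t": time; "joint_pos": joint angles; "joint_vel": joint speeds; "tau": joint torques, N m; "position": TCP position; "tool_rot": TCP orientation; "contact_force": force on the tool from outside, world axes, zero at the start; "moment": the same for the moment, N m; "finger_gap": finger opening in mm; "gripper_force": force on a finger pad.
Only numpy, scipy, OpenCV 4.12 (cv2) and the standard library are available. Lean on these libraries where they do the work, as an engineer would, in place of code of your own. Each camera call takes 0.05 s, during which the arm holds its last target. There are 200 camera calls.

## Working session

There is one attempt and no reset: what is moved stays moved. The work goes in short steps, Python scripts to look and compute and a tool call to move; the robot and the scene stay as the last step left them, time stands still between calls to the robot, and variables do not carry over. Pictures are saved under pics/ and viewed, at most 10 in all, crops included, and the job is handed in when it is done.

Besides the shell and the picture viewer there is one more tool, called after "Emit:" as a command line: name --argument value ..., lists and objects as JSON in quotes. servo_tool: Moves the arm, as the interface text tells. Its arguments: {"type":"object","properties":{"increments":{"type":"array"},"force":{"type":"number"}},"required":["increments"]}

```bash
mkdir -p pics; python3 - <<'E'
from rig import *
import cv2,numpy as np
o=get_obs();print({k:o[k] for k in("t","position","tool_rot","contact_force","finger_gap")})
for n in("top","side"):
    d=get_image(n);np.savez(f"{n}.npz",**d);cv2.imwrite(f"pics/{n}.png",d["pixels"][:,:,::-1])
    print(n,d["T"].round(3).tolist(),d["K"].tolist())
E
```

```text
{'t': 0.0, 'position': array([ 197.01623931, -592.76517982,  243.76624461]), 'tool_rot': array([-1.79919779e+02,  3.13993166e-04,  1.83821023e+01]), 'contact_force': array([-0.5400553 , -0.45164432, -0.09072925]), 'finger_gap': 86.84082045117}
top [[0.004, -0.989, 0.147, 386.696], [-1.0, -0.004, 0.001, -35.102], [-0.0, -0.147, -0.989, 1255.727], [0.0, 0.0, 0.0, 1.0]] [[402.67055059153387, 0.0, 283.6822852578386], [0.0, 402.67055059153387, 212.69623853914322], [0.0, 0.0, 1.0]]
side [[-0.715, -0.512, 0.476, 74.846], [-0.699, 0.524, -0.486, 465.011], [-0.001, -0.68, -0.733, 794.085], [0.0, 0.0, 0.0, 1.0]] [[402.92168903460083, 0.0, 275.767662387682], [0.0, 402.92168903460083, 205.69984371440734], [0.0, 0.0, 1.0]]
```

View pics/top.png

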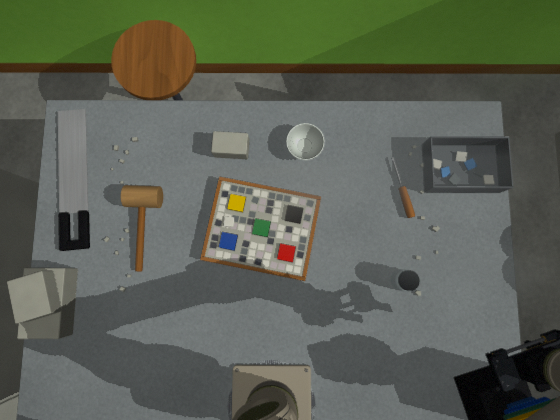

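View pics/side.png

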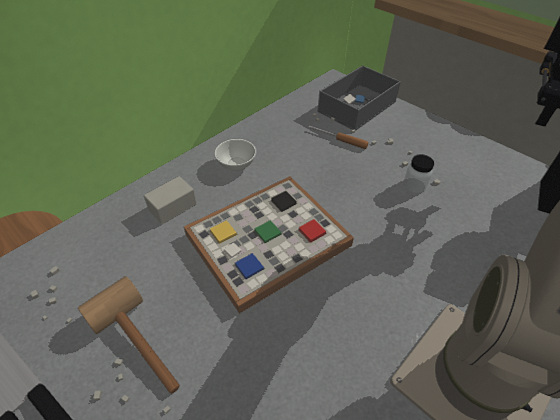

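Both views show the slab. The blue tile is at about (228,241) in the top view and (249,265) in the side view. The white chip is near (228,221) in the top view, between blue and yellow. Next I'll measure the tile centres.

```bash
cat > h.py <<'E'
import cv2,numpy as np
HUE={"blue":(105,130),"red":(0,6),"yellow":(22,32),"green":(55,85)}
def cent(d,c):
    h=cv2.cvtColor(d["pixels"],cv2.COLOR_RGB2HSV);a,b=HUE[c]
    m=cv2.inRange(h,(a,120,40),(b,255,255))
    x0,x1,y0,y1=(195,325,170,285) if d["T"][1,3]<100 else (180,360,170,310)
    r=np.zeros_like(m);r[y0:y1,x0:x1]=m[y0:y1,x0:x1]
    n,l,s,ce=cv2.connectedComponentsWithStats(r);i=1+s[1:,4].argmax()
    return ce[i],s[i,4],l==i
def ray(d,p):
    v=np.array([*p,1.])@np.linalg.inv(d["K"]).T
    return d["T"][:3,3],d["T"][:3,:3]@v
def plane(d,p,z):
    o,v=ray(d,p);return o+v*(z-o[2])/v[2]
def measure(D):
    R={}
    for c in HUE:
        A=[];b=[]
        for n,d in D.items():
            p,ar,m=cent(d,c);o,v=ray(d,p)
            k=cv2.erode(m.astype('uint8'),np.ones((3,3)))>0
            ys,xs=np.nonzero(k);z=d["z_map"][ys,xs]
            P=np.median([ (lambda o,v:o+v*zz)(*ray(d,(x,y))) for x,y,zz in zip(xs,ys,z)],axis=0)
            print(c,n,p.round(1),ar,"depth pt",P.round(1),"z=44 plane",plane(d,p,44).round(1))
            u=v/np.linalg.norm(v);M=np.eye(3)-np.outer(u,u);A.append(M);b.append(M@o)
        X=np.linalg.solve(sum(A),sum(b));print("   tri",X.round(1));R[c]=X
    return R
E
python3 - <<'E'
from h import *
D={n:dict(np.load(n+".npz")) for n in("top","side")}
R=measure(D)
def yaw(v):return np.degrees(np.arctan2(v[1],v[0]))
for a in R:
  for b in R:
    if a<b: v=R[b]-R[a];print(a,b,np.hypot(*v[:2]).round(1),yaw(v).round(1))
E
```

```text
blue top [227.8 240.8] 247 depth pt [480.5 134.3  39.3] z=44 plane [480.6 134.1  44. ]
blue side [249.1 265.5] 385 depth pt [479.5 137.6  40.5] z=44 plane [477.2 139.2  44. ]
   tri [481.5 135.4  35.6]
red top [285.9 252.4] 261 depth pt [447.7 -41.3  42.1] z=44 plane [446.5 -41.1  44. ]
red side [311.7 230.2] 353 depth pt [444.6 -36.6  42.9] z=44 plane [443.8 -35.6  44. ]
   tri [447.2 -40.9  36.3]
yellow top [236.1 202.5] 260 depth pt [597.5 112.   39.8] z=44 plane [597.7 111.4  44. ]
yellow side [222.6 231.3] 335 depth pt [596.8 114.6  40.8] z=44 plane [594.4 116.4  44. ]
   tri [599.4 112.6  36.3]
green top [260.9 227.5] 223 depth pt [520.7  34.8  38.9] z=44 plane [521.4  34.8  44. ]
green side [270.8 222.5] 4 depth pt nan z=44 plane [531.4  16.   44. ]
   tri [517.2  32.3  69.8]
blue red 179.6 -101.0
blue yellow 120.1 -11.0
blue green 109.1 -70.9
red yellow 216.1 45.3
green red 101.3 -133.7
green yellow 114.9 44.3
  return _methods._mean(a, axis=axis, dtype=dtype,
  ret = ret.dtype.type(ret / rcount)
```

Blue–yellow measures 120.1 mm (should be 120) and blue–red 179.6 mm (should be 180), so the slab yaw is about -11° and blue is at about (480,136). I'll close the jaws and move above it.

Emit:
servo_tool --increments '[[1, [20, -14, 0], [0, 0, 0]], [1, [60, -42, 0], [0, 0, -4]], [1, [110, -78, 0], [0, 0, -8]], [1, [160, -113, 0], [0, 0, -12]], [1, [210, -148, 0], [0, 0, -16]], [1, [260, -184, 0], [0, 0, -20]], [1, [305, -216, 0], [0, 0, -24]], [1, [340, -250, 5], [0, 0, -28]], [1, [365, -295, 10], [0, 0, -32]], [1, [385, -340, 15], [0, 0, -36]], [1, [405, -385, 25], [0, 0, -40]], [1, [425, -430, 35], [0, 0, -44]], [1, [445, -475, 45], [0, 0, -48]], [1, [463, -520, 55], [0, 0, -52]], [1, [478, -555, 65], [0, 0, -56]], [1, [490, -583, 75], [0, 0, -59]], [1, [497, -600, 80], [0, 0, -60.6]], [1, [498, -603, 80], [0, 0, -60.6]], [1, [498, -603, 80], [0, 0, -60.6]]]' --force 10

```text
t: 2.48
position: [479.8, 135.2, 164.7]
tool_rot: [180.0, 0.0, 78.9]
contact_force: [0.3, -1.2, 0.4]
finger_gap: 0.4
gripper_force: 0.0
```

Emit:
servo_tool --increments '[[1, [0, 0, 10], [0, 0, 0]], [1, [0, 0, 25], [0, 0, 0]], [1, [0, 0, 42], [0, 0, 0]], [1, [0, 0, 57], [0, 0, 0]], [1, [0, 0, 68], [0, 0, 0]], [1, [0, 0, 75], [0, 0, 0]], [1, [0, 0, 77], [0, 0, 0]], [1, [0, 0, 77], [0, 0, 0]]]'

```text
t: 3.48
position: [479.7, 136.3, 87.7]
tool_rot: [180.0, -0.0, 79.0]
contact_force: [0.2, -0.2, -0.4]
finger_gap: 0.6
gripper_force: 0.0
```

```bash
python3 - <<'E'
from rig import *
import cv2,numpy as np
o=get_obs();print(o["position"],o["contact_force"])
d=get_image("side");np.savez("side2.npz",**d)
cv2.imwrite("pics/s2.png",cv2.resize(d["pixels"][170:320,170:370,::-1],None,fx=4,fy=4,interpolation=cv2.INTER_CUBIC))
t=d["T"];K=d["K"]
for z in(o["position"][2]-22,):
    c=np.linalg.inv(t)@np.array([*o["position"][:2],z,1]);p=K@c[:3]/c[2];print("tip px",p[:2],"crop",(p[:2]-170)*4)
E
```

```text
[479.74187597 136.25813543  87.74664168] [ 0.17201313 -0.1893253  -0.44726612]
tip px [248.76847439 258.36084337] crop [315.07389757 353.44337346]
```

View pics/s2.png

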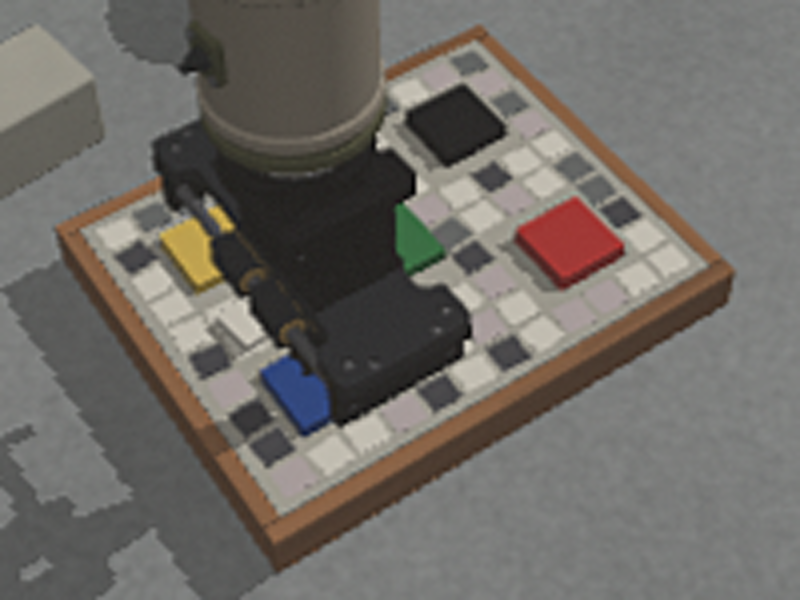

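Part of the blue tile is visible at about (295,390) in the crop, next to the gripper. The body hides the fingertip, whose projected position (315,353) lies over the tile. Everything else is undisturbed, so I'll descend slowly and watch the force.

Emit:
servo_tool --increments '[[1, [0, 0, 4], [0, 0, 0]], [1, [0, 0, 9], [0, 0, 0]], [1, [0, 0, 13], [0, 0, 0]], [1, [0, 0, 16], [0, 0, 0]], [1, [0, 0, 18], [0, 0, 0]], [1, [0, 0, 20], [0, 0, 0]], [1, [0, 0, 22], [0, 0, 0]], [1, [0, 0, 24], [0, 0, 0]], [1, [0, 0, 25.5], [0, 0, 0]], [1, [0, 0, 26], [0, 0, 0]], [1, [0, 0, 26], [0, 0, 0]]]'

```text
t: 4.9
position: [479.6, 136.1, 61.6]
tool_rot: [180.0, 0.0, 79.0]
contact_force: [-0.2, 0.3, 0.8]
finger_gap: 0.7
gripper_force: 0.5
```

Emit:
servo_tool --increments '[[1, [0, 0, 0.7], [0, 0, 0]], [1, [0, 0, 1.4], [0, 0, 0]], [1, [0, 0, 2.1], [0, 0, 0]], [1, [0, 0, 2.8], [0, 0, 0]]]'

```text
t: 5.4
position: [479.6, 136.2, 58.7]
tool_rot: [180.0, 0.0, 79.0]
contact_force: [-0.2, -0.9, 2.7]
finger_gap: 0.6
gripper_force: 1.3
```

Force is about 3 N, the expected drag, so the tile is sliding. I'll continue to the stop.

Emit:
servo_tool --increments '[[1, [0, 0, 0.6], [0, 0, 0]], [1, [0, 0, 1.2], [0, 0, 0]], [1, [0, 0, 1.8], [0, 0, 0]], [1, [0, 0, 2.2], [0, 0, 0]]]'

```text
t: 5.9
position: [479.6, 136.1, 56.5]
tool_rot: [180.0, 0.0, 79.0]
contact_force: [-0.6, -0.5, 2.7]
finger_gap: 0.5
gripper_force: 1.3
```

Emit:
servo_tool --increments '[[1, [0, 0, 0.4], [0, 0, 0]], [1, [0, 0, 0.8], [0, 0, 0]], [1, [0, 0, 1.0], [0, 0, 0]]]'

```text
t: 6.28
position: [479.7, 136.2, 56.3]
tool_rot: [180.0, 0.0, 79.0]
contact_force: [-5.1, -1.9, 15.9]
finger_gap: 0.5
gripper_force: 8.3
```

The stop shows clearly: 16 N at tip height 34.3 mm. I'll ease off to lighter pressure and hold.

Emit:
servo_tool --increments '[[1, [0, 0, -0.2], [0, 0, 0]], [1, [0, 0, -0.3], [0, 0, 0]], [1, [0, 0, -0.3], [0, 0, 0]], [1, [0, 0, -0.3], [0, 0, 0]]]'

```text
t: 6.78
position: [479.6, 136.2, 56.4]
tool_rot: [180.0, 0.0, 79.0]
contact_force: [-3.0, -1.8, 11.7]
finger_gap: 0.6
gripper_force: 5.4
```

Emit:
servo_tool --increments '[[1, [0, 0, -0.2], [0, 0, 0]], [1, [0, 0, -0.2], [0, 0, 0]], [1, [0, 0, -0.2], [0, 0, 0]], [1, [0, 0, -0.2], [0, 0, 0]], [1, [0, 0, -0.2], [0, 0, 0]], [1, [0, 0, -0.2], [0, 0, 0]], [1, [0, 0, -0.2], [0, 0, 0]], [1, [0, 0, -0.2], [0, 0, 0]], [1, [0, 0, -0.2], [0, 0, 0]], [1, [0, 0, -0.2], [0, 0, 0]], [1, [0, 0, -0.2], [0, 0, 0]], [1, [0, 0, -0.2], [0, 0, 0]]]'

```text
t: 8.28
position: [479.6, 136.2, 56.4]
tool_rot: [180.0, 0.0, 79.0]
contact_force: [-3.6, -0.8, 7.9]
finger_gap: 0.2
gripper_force: 4.2
```

Emit:
servo_tool --increments '[[1, [0, 0, 0], [0, 0, 0]], [1, [0, 0, 0], [0, 0, 0]], [1, [0, 0, 0], [0, 0, 0]], [1, [0, 0, 0], [0, 0, 0]], [1, [0, 0, 0], [0, 0, 0]], [1, [0, 0, 0], [0, 0, 0]], [1, [0, 0, 0], [0, 0, 0]], [1, [0, 0, 0], [0, 0, 0]], [1, [0, 0, 0], [0, 0, 0]], [1, [0, 0, 0], [0, 0, 0]], [1, [0, 0, 0], [0, 0, 0]]]'

```text
t: 9.65
position: [479.6, 136.2, 56.4]
tool_rot: [180.0, 0.0, 79.0]
contact_force: [-2.7, -0.8, 8.6]
finger_gap: 0.3
gripper_force: 4.2
```

Emit:
servo_tool --increments '[[1, [0, 0, -2], [0, 0, 0]], [1, [0, 0, -6], [0, 0, 0]], [1, [0, 0, -14], [0, 0, 0]], [1, [0, 0, -26], [0, 0, 0]], [1, [0, 0, -45], [0, 0, 0]], [1, [0, 0, -70], [0, 0, 0]], [1, [0, 0, -95], [0, 0, 0]], [1, [0, -20, -120], [0, 0, 0]], [1, [0, -60, -145], [0, 0, 0]], [1, [0, -100, -165], [0, 0, 0]], [1, [0, -140, -180], [0, 0, 0]], [1, [0, -175, -185], [0, 0, 0]], [1, [0, -195, -190], [0, 0, 0]], [1, [0, -200, -190], [0, 0, 0]], [1, [0, -200, -190], [0, 0, 0]]]'

```text
t: 11.52
position: [283.5, 174.5, 246.3]
tool_rot: [179.9, 0.0, 79.0]
contact_force: [0.9, -0.1, -0.5]
finger_gap: 0.0
gripper_force: 0.0
```

```bash
python3 - <<'E'
from rig import *
import cv2,numpy as np
from h import *
o=get_obs();print(o["t"],o["position"],o["contact_force"])
for n in("side","top"):
    d=get_image(n);np.savez(n+"3.npz",**d)
    old=np.load(n+".npz")
    for c in HUE:
        try:
            _,_,m=cent(dict(old),c);m=cv2.erode(m.astype('uint8'),np.ones((3,3)))>0
            print(n,c,"z change",np.median(d["z_map"][m]-old["z_map"][m]).round(1))
        except Exception as e:print(n,c,e)
    if n=="side":cv2.imwrite("pics/s3.png",cv2.resize(d["pixels"][120:345,70:370,::-1],None,fx=2.6,fy=2.6,interpolation=cv2.INTER_CUBIC))
E
```

```text
11.525 [283.51453401 174.45211732 246.30984275] [ 0.86253057 -0.06800614 -0.49024904]
side blue z change 8.0
side red z change -465.7
side yellow z change 0.3
side green z change nan
top blue z change 6.5
top red z change -0.5
top yellow z change -0.4
top green z change -0.3
  return _methods._mean(a, axis=axis, dtype=dtype,
  ret = ret.dtype.type(ret / rcount)
```

View pics/s3.png

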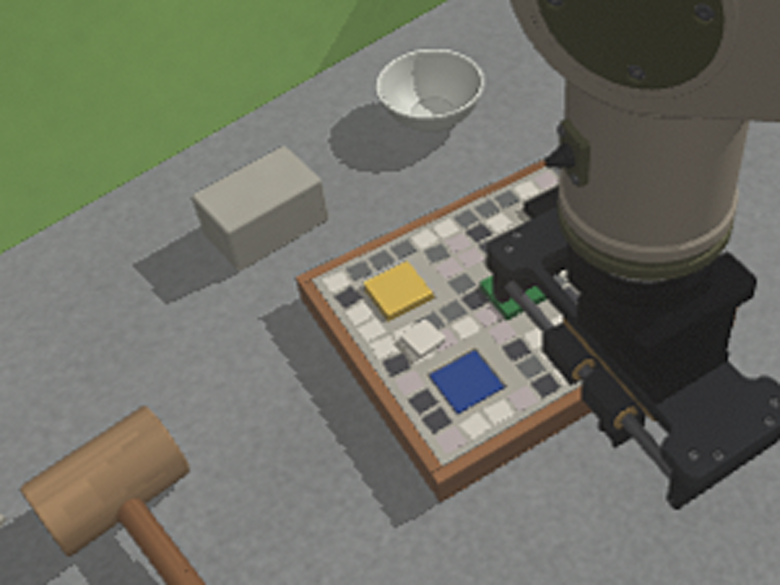

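Blue, at about (467,380) in the crop, now shows no side walls or shadow and is level with the field. Yellow and the chip are unchanged, and the arm is clear of everything. The top view shows red, yellow and green within 0.5 mm of their starting heights. I'll hand it in.

```bash
python3 -c "
from rig import *
print(job_done())"
```

```text
the job is handed in; nothing more can be done
None
```

I pressed the blue tile down to its stop, flush with the slab, held it there for about three seconds at roughly 8–12 N, then withdrew and handed the job in; red, yellow and green stayed at their heights, the black tile's height was not re-measured, and nothing else was touched.

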